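# Clamp an otoscope handle in the service cradle

## Robot

A 7-joint arm with a two-finger parallel gripper is mounted at the origin on the work surface. World frame = base frame: x ahead of the robot, y to its left, z up, the work surface at z = 0. Lengths are in m, angles in rad, forces in N, time in s.
With the tool pointing down it reaches from about 0.35 to 0.9 m from the base axis. Payload 8.1 kg.
Tool frame: the origin (TCP) lies between the finger pads; the fingertips stand 11 mm ahead of it and the grasp point (between the pads) lies 8 mm behind it; z points along the fingers, y is the line along which they close (so a half turn about z gives the same grasp; the last joint's range is limited). The gripper opens to 92 mm and grips with 3 to 60 N. Pads are 19 mm wide; open, the fingers measure 130 mm over their backs; the gripper's body (75 mm by 190 mm) begins 47 mm behind the grasp point.
Start: joints at [-1.217, 0.434, 0.025, 1.573, -0.012, 1.134, -0.075], TCP at [0.276, 0.561, 0.238] pointing down, gripper open.
Joint ranges: [-2.62, 2.62], [-0.44, 2.09], [-1.27, 1.32], [0.08, 2.57], [-1.32, 4.46], [0.12, 2], [-2.74, 2.74]. Speed limits (rad/s): [2.22, 2.22, 3.01, 3.01, 3.14, 3.14, 3.14].

## Interface

Orientations are given as a rotation vector (axis times angle).
In Python, from cell import observe, get_image, camera_params, sign_off gives the robot as it stands.
- The arm moves only by the shell command python3 -m pendant 'ROWS' [FORCE]. ROWS is JSON, one flat list of numbers, 7 for each row, row after row: the shift along the tool's x, y, z in m, then the turn, a rotation vector about the tool's x, y, z in rad, then the finger opening in m, from 0 to 0.0918. In form: [dx, dy, dz, rx, ry, rz, jaw, dx, dy, dz, rx, ry, rz, jaw, ...]. A call has 1 to 10 rows; each row shifts and turns the commanded pose from where the row before left it, along the tool's axes as they then stand; what a row does not reach is not made up. A row lasts 1/8 s, in which the tool goes at most 62.5 mm and 10.7 degrees, less where a joint would pass 70% of its speed; a pose out of reach is approached as far as the arm can. A call is refused whole if a number of a shift passes 0.0625 or a number of a turn 0.188, either way. A call with a gripper value outside its range is refused whole. The fingers move at their own pace and stop on an object; FORCE is the grip in N (left out, the last holds). Time passes only in rows, so rows that do not move let the fingers close. It gives the time, the measured TCP pose, the force, the opening and the grip force at its end, in the units of the state.
- observe(): the state, without advancing time (a new reading comes with each control period).
- get_image(name): name is "side" or "top" or "wrist"; returns the picture (400x640x3 uint8, red, green, blue); there is no depth.
- camera_params(name): a dict with "intrinsics" (3x3 intrinsics, pixels), "eye" and "rotation" of the camera in the world; the wrist camera has in their place "T_tool_cam" (4x4, takes a point from camera to tool coordinates, whose origin is the TCP and whose axes are the flange's). Camera axes: x right, y down, z forward; pixel columns grow to the right and rows downward; lengths in m; the calibration is good to about 2 mm. A picture is of the moment at which its call begins: read the wrist's pose just before it. camera_params takes no time and is no camera call.
- sign_off(): hands the job in; it is judged then, once.
The state is a dict: "clock": time; "joints": joint angles; "dq": joint speeds; "joint_efforts": joint torques, N m; "position": TCP position; "ee_rot": TCP orientation; "force": force on the tool from outside, world axes, zero at the start; "ft_torque": the same for the moment, N m; "width": opening from 0.0 (shut) to 1.0 (fully open); "gripper_force": force on a finger pad.
Only numpy, scipy, OpenCV 4.12 (cv2) and the standard library are available. Lean on these libraries where they do the work, as an engineer would, in place of code of your own. Each camera call takes 0.05 s, during which the arm holds its last target. There are 200 camera calls.

## Task

Take the otoscope handle out of the white tray and lay it centred in the two black V-saddles of the service cradle, steel neck pointing away from the clamp. Then push the red clamp handle all the way down, past its dead point, so that it stays locked and the pad holds the otoscope handle. Do not shift or tip over the jar, the blue-and-red box, the white case or the steel dish standing around.

Things in the scene. Friction and masses are not known exactly. Their poses are not given: they have to be found in the camera images.
- otoscope: Loose otoscope battery handle, 0.12 to 0.26 kg: black eight-sided barrel, 30 mm across flats, 115 mm long, with a green ring near one end and a steel neck (20 mm diameter, 30 mm long) out of that end. Origin: on the axis at the barrel's mid-length, 15 mm above what it lies on. x axis: along the barrel towards the neck; it may be rolled onto any flat. Starts in the tray at any yaw.
- neck_end (a point): Centre of the free end of the steel neck, 87.5 mm from the otoscope's origin along its x axis.
- tray: Fixed open white tray, 230 x 230 mm, 16 mm high, walls and floor 4 mm thick. Origin: centre of its underside, on the counter. The tray and the station change sides from start to start.
- station: Fixed clamping station: aluminium base plate, 80 mm wide, 12 mm thick, from x = -60 to +210 mm, with a steel hold-down toggle clamp (cheeks x -48 to +26 mm, 100 mm high) and, ahead of it, a cradle of two V-saddles. Origin on the counter; x axis level, from clamp to cradle; z up. It points roughly to the robot's left (+y), within 23 degrees; station and tray swap sides from start to start.
- cradle (a point): Where the barrel's centre belongs: on the cradle's axis midway between its saddles, 55 mm above the counter, 115 mm from the station's origin along its x; axes as the station's. Each saddle is a 90 degree V open upwards, 14 mm thick, centred 35 mm either side of this point, about 62 mm high and 56 mm wide between rims. The 56 mm gap between the saddles is free down to the base plate.
- clamp_handle (a joint): Angle of the red clamp handle (rad). 0: fully open, raised 76 degrees above level, leaning away from the cradle. Grows as it is pushed back and down; dead point 1.20; stop at 1.275, locked, 3 degrees above level, pointing to station -x. Starts at 0 to 0.05 and stays by friction. Near the dead point the sprung pad resists with a few N at the grip; past it the handle snaps to the stop.
- handle_pivot (a point): Axis about which the red handle swings (parallel to the station's y): at x = -34, y = 0, z = 74 mm of the station; same axes as the station. The clamp arm's pivot is at x = +11, z = 85 mm.
- handle_grip (a point): Point on the axis of the red handle grip, 95 mm from the handle's pivot. The grip is a round bar, 20 mm diameter, reaching from 45 to 130 mm from the pivot, always in the station's xz plane.
- clamp_pad: Black rubber pad, 20 mm diameter, sprung, under the end of the clamp arm, 100 mm from the arm's pivot. The handle drives the arm: open, it stands upright, top 195 mm high, cradle free from above; closed, it is level and the pad presses the barrel 4 mm from the cradle point on the clamp's side, with about 12 N. Origin: centre of the pressing face.
- jar: Loose bystander: clear suction jar with a blue lid, 90 mm diameter, 146 mm high, beside the tray on the robot's side. Origin: centre of its underside. Leave it alone.
- specula_box: Loose bystander: blue carton with a red band, 70 x 55 x 90 mm high, beside the cradle on the robot's side. Origin: centre of its underside. Leave it alone.
- lens_case: Loose bystander: low white case, 130 x 70 x 42 mm high, on the far side of the station from the robot. Origin: centre of its underside. Leave it alone.
- dish: Loose bystander: round steel dish, 100 mm diameter, 40 mm high, beside the tray on the side away from the robot. Origin: centre of its underside. Leave it alone.

How it is judged:
On the way, in this order (a step that is already met when the one before it is completed fails the run):
1. the otoscope handle lies in the cradle, neck away from the clamp, while the clamp is still open (x of otoscope in the frame of cradle between -0.018 and 0.018 m and y of otoscope in the frame of cradle between -0.006 and 0.006 m and z of otoscope in the frame of cradle between -0.006 and 0.005 m and angle between the x axis of otoscope and the x axis of cradle, either way round below 0.1 rad and x of neck_end in the frame of cradle above 0.05 m and linear speed of otoscope below 0.03 m/s and value of joint clamp_handle below 0.8 rad), for 0.2 s.
2. the clamp handle is past its dead point and the pad presses on the otoscope handle (value of joint clamp_handle above 1.225 rad and contact force between clamp_pad and otoscope above 5 N), for 0.2 s.
At the end, for the whole second after the job is handed in: Barrel at rest in both saddles: centre within 18 mm along, 6 mm sideways, -6/+5 mm in height of the cradle point, parallel within 0.1 rad, neck away from the clamp; clamp handle still, past 1.225 rad; pad force over 5 N; jar, box, case and dish upright within 0.15 rad and 20 mm of their start (all of step 2 and x of otoscope in the frame of cradle between -0.018 and 0.018 m and y of otoscope in the frame of cradle between -0.006 and 0.006 m and z of otoscope in the frame of cradle between -0.006 and 0.005 m and angle between the x axis of otoscope and the x axis of cradle, either way round below 0.1 rad and x of neck_end in the frame of cradle above 0.05 m and linear speed of otoscope below 0.02 m/s and velocity of joint clamp_handle below 0.05 rad/s and distance of each of jar, specula_box, lens_case, dish from where it was at the start of the episode below 0.02 m and angle between each of jar, specula_box, lens_case, dish's own z axis and vertical below 0.15 rad); the robot touches nothing.
It fails at once if the suction jar is shifted more than 30 mm or tipped (distance of jar from where it was at the start of the episode above 0.03 m or angle between jar's own z axis and vertical above 0.35 rad).
It fails at once if the specula box is shifted more than 30 mm or tipped (distance of specula_box from where it was at the start of the episode above 0.03 m or angle between specula_box's own z axis and vertical above 0.35 rad).
It fails at once if the lens case is shifted more than 30 mm or tipped (distance of lens_case from where it was at the start of the episode above 0.03 m or angle between lens_case's own z axis and vertical above 0.35 rad).
It fails at once if the steel dish is shifted more than 30 mm or tipped (distance of dish from where it was at the start of the episode above 0.03 m or angle between dish's own z axis and vertical above 0.35 rad).
It also fails if it takes over 58 s, if anything falls off the work surface, if the arm or the gripper's body presses on something with over 40 N, if the wrist force passes 120 N, or if a joint passes its speed limit or range.

## Working session

There is one attempt and no reset: what is moved stays moved. The work goes in short steps, Python scripts to look and compute and a shell command to move; the robot and the scene stay as the last step left them, time stands still between calls to the robot, and variables do not carry over. Pictures are saved under pics/ and viewed, at most 10 in all, crops included, and the job is handed in when it is done.

```bash
mkdir -p pics; ls
python3 - <<'E'
from cell import *
import cv2,numpy as np
s=observe();print({k:np.round(v,3).tolist() for k,v in s.items()})
for n in["top","side","wrist"]:
    cv2.imwrite(f"pics/{n}0.png",get_image(n)[:,:,::-1])
    print(n,{k:np.round(v,3).tolist() for k,v in camera_params(n).items()})
E
```

```text
pics
{'clock': 0.0, 'joints': [-1.217, 0.435, 0.025, 1.574, -0.012, 1.134, -0.075], 'dq': [0.002, -0.001, -0.002, -0.0, -0.0, 0.001, -0.0], 'joint_efforts': [-0.0, -66.786, 0.985, -31.446, -0.061, 0.043, 0.0], 'position': [0.276, 0.56, 0.237], 'ee_rot': [-0.711, -3.06, 0.002], 'force': [-0.454, 0.395, 0.694], 'ft_torque': [-0.038, 0.019, 0.021], 'gripper_force': 0.0, 'width': 1.003}
top {'intrinsics': [[516.38, 0.0, 314.227], [0.0, 516.38, 200.922], [0.0, 0.0, 1.0]], 'eye': [0.381, 0.016, 1.152], 'rotation': [-2.151, 2.122, -0.171]}
side {'intrinsics': [[482.725, 0.0, 311.846], [0.0, 482.725, 206.148], [0.0, 0.0, 1.0]], 'eye': [0.451, -0.944, 0.774], 'rotation': [-2.164, 0.056, -0.054]}
wrist {'intrinsics': [[316.42, 0.0, 319.38], [0.0, 316.42, 200.35], [0.0, 0.0, 1.0]], 'T_tool_cam': [[0.001, -0.966, -0.26, 0.068], [1.0, 0.001, -0.0, 0.0], [0.001, -0.26, 0.966, -0.147], [0.0, 0.0, 0.0, 1.0]]}
```

View pics/top0.png

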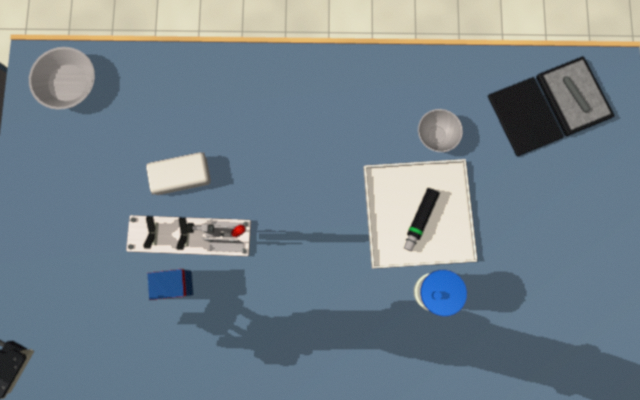

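View pics/side0.png

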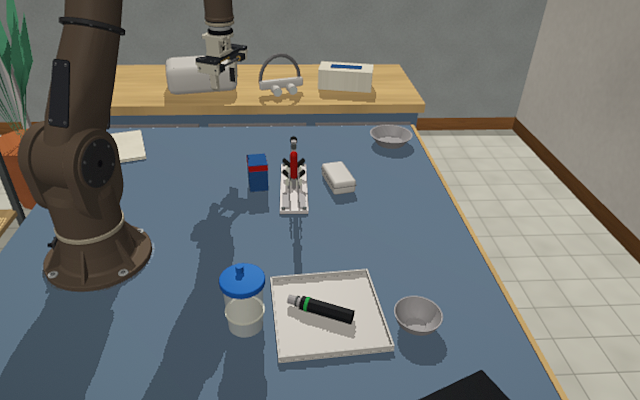

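The top view shows the station on the left, with its plate from (128,234) to (250,238), and the saddles at columns 150 and 183. The tray is on the right. The otoscope's barrel end is at (433,190) and its neck end at (409,246). The side view agrees with this layout.

```bash
cat > h.py <<'E'
import numpy as np,cv2
from scipy.spatial.transform import Rotation as R
from cell import *
def cam(n,s=None):
    p=camera_params(n);K=np.array(p["intrinsics"])
    if n=="wrist":
        T=np.array(p["T_tool_cam"]);Rt=R.from_rotvec(s["ee_rot"]).as_matrix()
        return K,Rt@T[:3,:3],Rt@T[:3,3]+s["position"]
    r=np.array(p["rotation"]);M=R.from_rotvec(r).as_matrix() if r.size==3 else r
    return K,M,np.array(p["eye"])
def ray(c,uv,z):
    K,M,e=c;uv=np.atleast_2d(uv).astype(float)
    d=(M@np.linalg.inv(K)@np.c_[uv,np.ones(len(uv))].T).T
    return (e+d*((z-e[2])/d[:,2])[:,None])
def proj(c,X):
    K,M,e=c;q=(K@M.T@(np.atleast_2d(X)-e).T).T;return q[:,:2]/q[:,2:]
def dtool(s,target,yaw_closing=None):
    return R.from_rotvec(s["ee_rot"]).as_matrix().T@(np.array(target)-s["position"])
E
python3 - <<'E'
from h import *
im=cv2.imread("pics/top0.png");c=cam("top")
hsv=cv2.cvtColor(im,cv2.COLOR_BGR2HSV)
def big(m,x0,x1,y0,y1):
    z=np.zeros_like(m);z[y0:y1,x0:x1]=m[y0:y1,x0:x1]
    cs,_=cv2.findContours(z,cv2.RETR_EXTERNAL,cv2.CHAIN_APPROX_NONE);return max(cs,key=cv2.contourArea)
w=((hsv[:,:,1]<60)&(hsv[:,:,2]>130)).astype(np.uint8)
k=big(w,115,265,205,265);r=cv2.minAreaRect(cv2.convexHull(k));b=cv2.boxPoints(r)
print("plate px",np.round(b,1).tolist());W=ray(c,b,.012);print(np.round(W,4).tolist())
d=(hsv[:,:,2]<75).astype(np.uint8)
k=big(d,372,470,172,262);m=np.zeros_like(d);cv2.drawContours(m,[k],-1,1,-1)
g=((hsv[:,:,0]>45)&(hsv[:,:,0]<75)&(hsv[:,:,1]>130)).astype(np.uint8)
for nm,q in(("dark",m),("green",g)):
    P=np.argwhere(q)[:,::-1]; 
    P=P[(P[:,0]>372)&(P[:,0]<470)&(P[:,1]>172)]
    X=ray(c,P,.024);mu=X.mean(0);u,s_,v=np.linalg.svd(X-mu,full_matrices=False);t=(X-mu)@v[0]
    print(nm,len(P),mu.round(4),v[0].round(3),t.min().round(4),t.max().round(4))
def crop(x0,x1,y0,y1): return cv2.resize(im[y0:y1,x0:x1],(800,300),interpolation=cv2.INTER_CUBIC)
cv2.imwrite("pics/c1.png",np.vstack([crop(110,270,200,260),crop(340,500,180,240)]))
print({n:ray(c,p,z).round(3).tolist() for n,p,z in(("jartop",(442,293),.14),("dish",(440,131),.04),("boxtop",(167,284),.09),("case",(178,172),.042))})
E
```

```text
plate px [[124.69999694824219, 252.1999969482422], [126.19999694824219, 213.5], [250.10000610351562, 218.3000030517578], [248.60000610351562, 256.8999938964844]]
[[0.4464, 0.435, 0.012], [0.5323, 0.4379, 0.012], [0.5253, 0.1613, 0.012], [0.4397, 0.1616, 0.012]]
dark 522 [ 0.5494 -0.2258  0.024 ] [-0.908  0.419 -0.   ] -0.0477 0.0468
green 64 [ 0.5026 -0.2041  0.024 ] [0.404 0.915 0.   ] -0.0133 0.0129
{'jartop': [[0.369, -0.23, 0.14]], 'dish': [[0.724, -0.259, 0.04]], 'boxtop': [[0.379, 0.316, 0.09]], 'case': [[0.622, 0.319, 0.042]]}
```

View pics/c1.png

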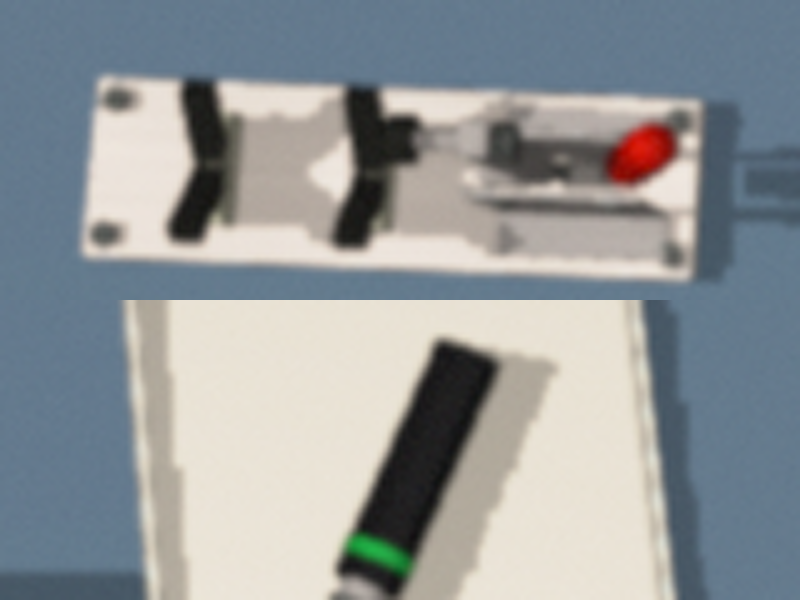

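Run:
```python
from h import *
c=cam("top")
W=ray(c,[(130,215.4),(251,220),(249,256),(126,251.6)],.012);print(W.round(4).tolist())
a=(W[0]+W[3])/2;b=(W[1]+W[2])/2;print("fwd",a.round(4),"back",b.round(4),np.linalg.norm(a-b))
V=ray(c,[(151.4,232.6),(184.4,234)],.034);print("V",V.round(4).tolist(),V.mean(0))
red=ray(c,[(238.6,230.6)],.2);print("red tip",red)
s=observe();print(R.from_rotvec(s["ee_rot"]).as_matrix().round(3).tolist())
```

```text
[[0.5282, 0.429, 0.012], [0.5215, 0.1591, 0.012], [0.4417, 0.1609, 0.012], [0.4477, 0.4322, 0.012]]
fwd [0.488  0.4306 0.012 ] back [0.4816 0.16   0.012 ] 0.2706681759572728
V [[0.4883, 0.3719, 0.034], [0.4862, 0.3, 0.034]] [0.48727873 0.3359539  0.034     ]
red tip [[0.4781913  0.15780108 0.2       ]]
[[-0.897, 0.441, -0.0], [0.441, 0.897, -0.001], [-0.0, -0.001, -1.0]]
```

```bash
python3 -m pendant '[-0.039,-0.039,0,0,0,0,0.09,-0.039,-0.039,0,0,0,0,0.09,-0.039,-0.039,0,0,0,0,0.09,-0.039,-0.039,0,0,0,0,0.09,-0.039,-0.039,0,0,0,0,0.09,-0.039,-0.039,0,0,0,0,0.09,-0.039,-0.039,0,0,0,0,0.09,-0.039,-0.039,0,0,0,0,0.09,-0.039,-0.039,0,0,0,0,0.09,-0.039,-0.039,0,0,0,0,0.09]'
python3 -m pendant '[-0.039,-0.039,0.01,0,0,0,0.07,-0.039,-0.039,0.015,0,0,0,0.07,-0.039,-0.039,0.02,0,0,0,0.07,-0.039,-0.039,0.02,0,0,0,0.07,-0.036,-0.039,0.02,0,0,0,0.07,0,0,0,0,0,0,0.07]'
cat > osc.py <<'E'
from h import *
import sys
s=observe();im=get_image("wrist")[:,:,::-1].copy();c=cam("wrist",s)
print(np.round(s["position"],4),np.round(R.from_rotvec(s["ee_rot"]).as_matrix(),3).tolist())
hsv=cv2.cvtColor(im,cv2.COLOR_BGR2HSV)
d=(hsv[:,:,2]<75).astype(np.uint8);g=((hsv[:,:,0]>45)&(hsv[:,:,0]<75)&(hsv[:,:,1]>130)).astype(np.uint8)
gp=np.argwhere(g)[:,::-1].mean(0);print("green px",gp,"world",ray(c,gp,.027).round(4))
cv2.imwrite(sys.argv[1],im)
E
python3 osc.py pics/w1.png
```

```text
clock: 1.4
position: [0.4539, 0.0372, 0.2378]
ee_rot: [0.711, 3.06, 0.001]
force: [1.0, 0.1, 0.6]
width: 0.984
gripper_force: 0.0
clock: 2.15
position: [0.5387, -0.2257, 0.1509]
ee_rot: [-0.721, -3.055, 0.004]
force: [-0.8, 0.2, -0.5]
width: 0.766
gripper_force: 0.0
[ 0.5387 -0.2257  0.1509] [[-0.895, 0.447, -0.003], [0.447, 0.895, -0.002], [0.002, -0.003, -1.0]]
green px [328.9338843  146.02479339] world [[ 0.5033 -0.1993  0.027 ]]
```

View pics/w1.png

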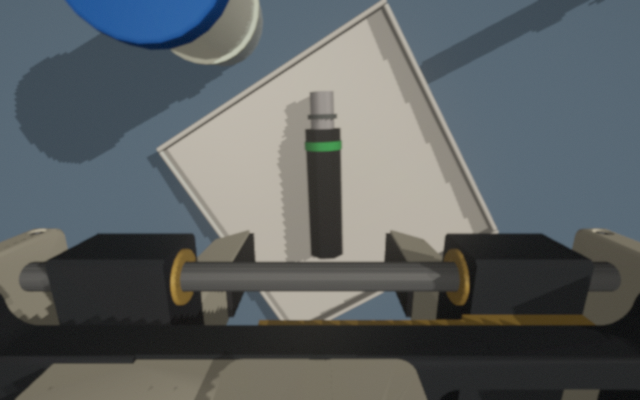

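The wrist view shows the neck pointing up at (322,92). The barrel's front end is at (323,129) and its butt at (326.5,256), and it lies between the open fingers.

Run:
```python
from h import *
s=observe();c=cam("wrist",s)
P=ray(c,[(323,129),(326.5,255)],.02);print(P.round(4).tolist(),np.linalg.norm(P[0]-P[1]))
m=P.mean(0);d=(P[0]-P[1])/np.linalg.norm(P[0]-P[1])
m=P[0]-d*.0575
print("ctr",m,"yaw",np.degrees(np.arctan2(d[1],d[0])))
M=R.from_rotvec(s["ee_rot"]).as_matrix()
print("in tool: d",M.T@d,"shift",dtool(s,[m[0],m[1],.019]))
```

```text
[[0.4891, -0.1947, 0.02], [0.5961, -0.2435, 0.02]] 0.11760643063963064
ctr [ 0.54138843 -0.21854213  0.02      ] yaw 155.475751406717
in tool: d [ 0.99946659 -0.03260381  0.00187866] shift [-0.00043072  0.00507931  0.13253269]
```

```bash
python3 -m pendant '[0,0.005,0.03,0,0,-0.033,0.07,0,0,0.035,0,0,0,0.07,0,0,0.035,0,0,0,0.07,0,0,0.025,0,0,0,0.07,0,0,0.007,0,0,0,0.07,0,0,0,0,0,0,0.07,0,0,0,0,0,0,0.0,0,0,0,0,0,0,0.0,0,0,0,0,0,0,0.0,0,0,0,0,0,0,0.0]' 30
python3 -m pendant '[0,0,0,0,0,0,0.0,0,0,0,0,0,0,0.0,0,0,-0.03,0,0,0,0.0,0,0,-0.05,0,0,0,0.0,0,0,-0.05,0,0,0,0.0,0,0,0,0,0,0,0.0]'
python3 - <<'E'
from h import *
s=observe();t=[.4865,.3355,.17]
M=R.from_rotvec(s["ee_rot"]).as_matrix();print(M.round(3).tolist(),"yaw",np.degrees(np.arctan2(M[1,0],M[0,0])),dtool(s,t),s["joints"])
cv2.imwrite("pics/w2.png",get_image("wrist")[:,:,::-1])
E
```

```text
clock: 3.45
position: [0.5422, -0.2169, 0.021]
ee_rot: [0.661, 3.071, -0.001]
force: [0.1, -2.2, 1.6]
width: 0.379
gripper_force: 0.8
clock: 4.2
position: [0.5444, -0.2168, 0.1542]
ee_rot: [0.659, 3.065, 0.0]
force: [0.8, 0.4, -1.4]
width: 0.323
gripper_force: 30.0
[[-0.912, 0.411, 0.006], [0.411, 0.912, -0.001], [-0.006, 0.002, -1.0]] yaw 155.73319142911564 [ 0.27965094  0.47976297 -0.01680356] [-0.00309979  0.46663782  0.41062037  1.80260643 -0.2305255   0.9127772
  1.65637589]
```

```bash
python3 -m pendant '[0.028,0.048,-0.02,0,0,0,0,0.028,0.048,-0.02,0,0,0,0,0.028,0.048,-0.02,0,0,0,0,0.028,0.048,-0.02,0,0,0,0,0.028,0.048,-0.02,0,0,0,0,0.028,0.048,-0.02,0,0,0,0,0.028,0.048,0,0,0,0,0,0.028,0.048,0,0,0,0,0,0.028,0.048,0,0,0,0,0,0.028,0.048,0,0,0,0,0]'
python3 -m pendant '[0,0,0,0,0,0.13,0,0,0,0,0,0,0.13,0,0,0,0,0,0,0.13,0,0,0,0,0,0,0.13,0,0,0,0,0,0,0.13,0,0,0,0,0,0,0.13,0,0,0,0,0,0,0.13,0,0,0,0,0,0,0.13,0,0,0,0,0,0,0.13,0,0,0,0,0,0,0,0]'
cat > st.py <<'E'
from h import *
import sys
s=observe()
M=R.from_rotvec(s["ee_rot"]).as_matrix();print(M.round(3).tolist(),"yaw",np.degrees(np.arctan2(M[1,0],M[0,0])),"p",np.round(s["position"],4),"d",dtool(s,[.4865,.3355,.057]).round(4))
for n in("wrist","top"):cv2.imwrite(f"pics/{n}_{sys.argv[1]}.png",get_image(n)[:,:,::-1])
E
python3 st.py 3
```

```text
clock: 5.5
position: [0.4829, 0.338, 0.2686]
ee_rot: [-0.659, -3.069, 0.003]
force: [1.2, -0.0, -1.6]
width: 0.325
gripper_force: 30.0
clock: 6.75
position: [0.4834, 0.3363, 0.2688]
ee_rot: [-2.245, -2.197, 0.005]
force: [0.3, -0.3, -1.0]
width: 0.323
gripper_force: 30.0
[[0.022, 1.0, -0.002], [1.0, -0.022, -0.002], [-0.002, -0.002, -1.0]] yaw 88.75389554922583 p [0.4834 0.3363 0.2688] d [-0.0003  0.0036  0.2118]
```

View pics/wrist_3.png

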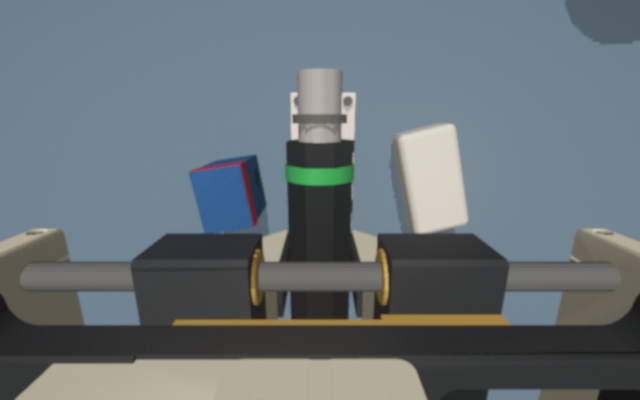

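The wrist view shows the barrel held straight, with its front end at row 140, columns 287–355. The plate's front corners are at (290,93) and (356,93).

Run:
```python
from h import *
s=observe();c=cam("wrist",s)
f=ray(c,[(290.5,93),(356,93)],.012);print("front",f.round(4).tolist(),f.mean(0).round(4))
m=f.mean(0);d=np.array([.0236,.9997]);print("cradle est",m[:2]-.095*d)
b=ray(c,[(320.5,141)],.2688+.013-.002);print("barrel front top",b,"ctr along", b[0,:2]-.0575*d)
n=ray(c,[(320.5,70)],.2688+.008);print("neck",n)
```

```text
front [[0.4514, 0.4318, 0.012], [0.5308, 0.4303, 0.012]] [0.4911 0.4311 0.012 ]
cradle est [0.48883019 0.33608997]
barrel front top [[0.48651362 0.39498309 0.2798    ]] ctr along [0.48515662 0.33750034]
neck [[0.48702103 0.42351793 0.2768    ]]
```

```bash
python3 -m pendant '[-0.001,0.0036,0.03,0,0,0,0,0,0,0.04,0,0,0,0,0,0,0.04,0,0,0,0,0,0,0.04,0,0,0,0,0,0,0.03,0,0,0,0,0,0,0.015,0,0,0,0,0,0,0.005,0,0,0,0,0,0,0,0,0,0,0]'
python3 -m pendant '[0,0,0.004,0,0,0,0,0,0,0.004,0,0,0,0,0,0,0.003,0,0,0,0,0,0,0,0,0,0,0]'
python3 st.py 4
```

```text
clock: 7.85
position: [0.4884, 0.3355, 0.0713]
ee_rot: [2.246, 2.196, 0.001]
force: [-0.6, 1.0, -1.2]
width: 0.325
gripper_force: 30.0
clock: 8.35
position: [0.4878, 0.3352, 0.0595]
ee_rot: [-2.247, -2.196, 0.001]
force: [0.4, 0.3, -1.6]
width: 0.324
gripper_force: 30.0
[[0.023, 1.0, -0.0], [1.0, -0.023, -0.0], [-0.0, -0.0, -1.0]] yaw 88.67826362517116 p [0.4878 0.3352 0.0595] d [ 0.0003 -0.0013  0.0025]
```

Still no contact, so I keep lowering in small steps.

```bash
python3 -m pendant '[0,0,0.002,0,0,0,0,0,0,0,0,0,0,0]'; python3 -m pendant '[0,0,0.002,0,0,0,0,0,0,0,0,0,0,0]'; python3 st.py 5
```

```text
clock: 8.7
position: [0.4881, 0.3354, 0.0587]
ee_rot: [-2.247, -2.195, -0.001]
force: [-2.8, -0.8, 9.7]
width: 0.325
gripper_force: 30.0
clock: 8.95
position: [0.4879, 0.3355, 0.058]
ee_rot: [-2.246, -2.195, -0.002]
force: [-8.3, -5.8, 26.8]
width: 0.321
gripper_force: 30.0
[[0.023, 1.0, -0.0], [1.0, -0.023, 0.002], [0.002, -0.0, -1.0]] yaw 88.68302208642415 p [0.4879 0.3355 0.058 ] d [-0.     -0.0014  0.001 ]
```

View pics/wrist_5.png

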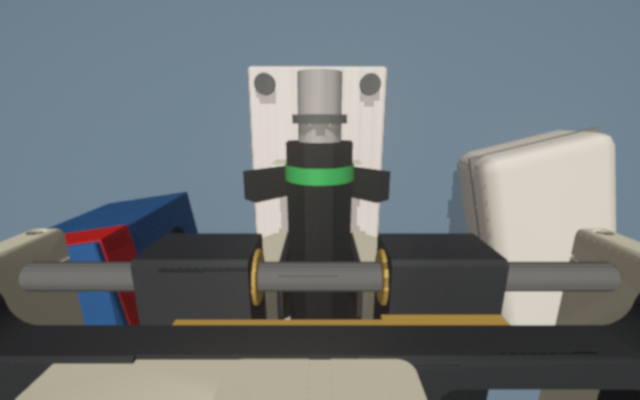

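The barrel is seated: it sits centred between the saddle arms at (265,183) and (372,183), with the neck ahead. I release and lift.

```bash
python3 -m pendant '[0,-0.001,-0.002,0,0,0,0,0,0,0,0,0,0,0.034,0,0,0,0,0,0,0.045,0,0,0,0,0,0,0.055,0,0,0,0,0,0,0.055,0,0,-0.01,0,0,0,0.055,0,0,-0.03,0,0,0,0.055,0,0,-0.04,0,0,0,0.055]'
python3 -m pendant '[0,0,-0.05,0,0,0,0.055,0,0,-0.05,0,0,0,0.055,0,0,-0.05,0,0,0,0.0,0,0,0,0,0,0,0.0]'
python3 st.py 6
```

```text
clock: 10.05
position: [0.4865, 0.3349, 0.1386]
ee_rot: [2.247, 2.195, -0.002]
force: [0.3, -0.1, -0.7]
width: 0.601
gripper_force: 0.0
clock: 10.55
position: [0.4889, 0.3359, 0.2926]
ee_rot: [2.247, 2.195, 0.013]
force: [0.9, -0.3, -1.5]
width: 0.43
gripper_force: 0.0
[[0.024, 1.0, 0.006], [1.0, -0.024, 0.005], [0.005, 0.006, -1.0]] yaw 88.651018633808 p [0.4889 0.3359 0.2926] d [-0.0018 -0.0038  0.2356]
```

View pics/wrist_6.png

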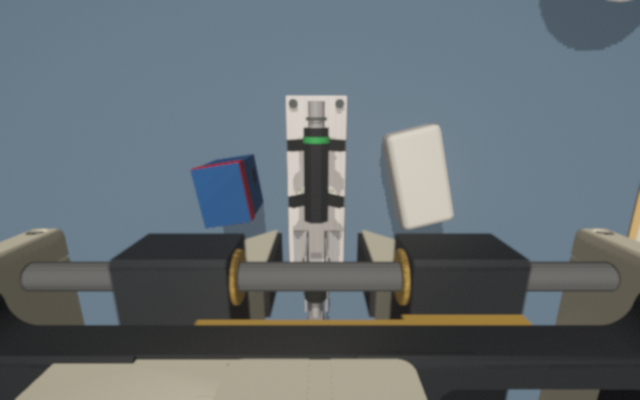

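The wrist view shows the barrel lying straight in both saddles (rows 145 and 200), spanning rows 127–220, with the neck away from the clamp. Next I bring the closed fingers between the raised red handle and the clamp arm.

```bash
python3 -m pendant '[-0.035,-0.001,0,0,0,0,0,-0.035,-0.001,0,0,0,0,0,-0.035,-0.001,0,0,0,0,0,-0.035,-0.001,0,0,0,0,0,0,0,0,0,0,0,0,0,0,0,0,0,0,0]' 30
python3 - <<'E'
from h import *
s=observe();o=np.array([.4845,.2205,0]);d=np.array([.0236,.9997,0]);n=np.array([.9997,-.0236,0])
p=s["position"]-o;print("station x,tool-y offs,z",p@d,p@n,p[2])
im=get_image("side")[:,:,::-1];cv2.imwrite("pics/s7.png",cv2.resize(im[90:230,220:390],None,fx=4,fy=4,interpolation=cv2.INTER_CUBIC))
c=cam("side");print(proj(c,o+d*-.034+[0,0,.074]),proj(c,o+d*-.065+[0,0,.2]),proj(c,s["position"]+[0,0,-.011]))
E
```

```text
clock: 11.4
position: [0.4791, 0.1959, 0.2869]
ee_rot: [-2.246, -2.196, 0.002]
force: [-0.4, -0.1, 0.3]
width: 0.003
gripper_force: 0.0
station x,tool-y offs,z -0.024732957403692957 -0.004825317966805042 0.28689841430132396
[[294.06634465 187.15313479]] [[294.01240978 151.54971924]] [[291.91371787 117.42817937]]
```

View pics/s7.png

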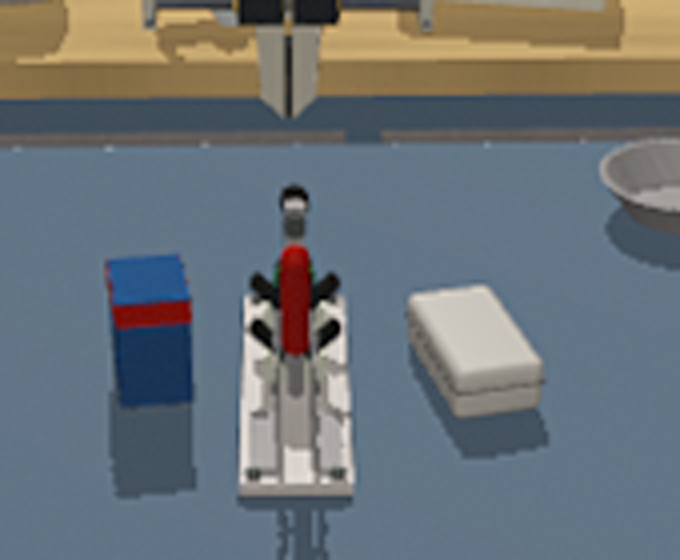

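The side view shows the fingertips at (290,115) in the crop, above the upright red handle at (294,250). I shift 4.5 mm to centre, then descend and push along the arc.

```bash
python3 -m pendant '[0,0.0045,0.03,0,0,0,0,0,0,0.03,0,0,0,0,0,0,0.03,0,0,0,0,0,0,0.021,0,0,0,0,0,0,0,0,0,0,0]'
python3 -m pendant '[-0.013,0,0,0,0,0,0,-0.013,0,-0.001,0,0,0,0,-0.012,0,0.005,0,0,0,0,0,0,0,0,0,0,0]'
```

```text
clock: 12.08
position: [0.4829, 0.1958, 0.175]
ee_rot: [-2.245, -2.197, 0.006]
force: [-0.1, -0.7, 0.6]
width: 0.005
gripper_force: 0.0
clock: 12.58
position: [0.4833, 0.1556, 0.1728]
ee_rot: [2.249, 2.193, -0.0]
force: [-0.2, -0.3, 0.2]
width: 0.007
gripper_force: 0.0
```

```bash
python3 -m pendant '[-0.01,0,0.006,0,0,0,0,-0.01,0,0.007,0,0,0,0,-0.009,0,0.009,0,0,0,0,-0.008,0,0.009,0,0,0,0,-0.006,0,0.011,0,0,0,0,-0.005,0,0.011,0,0,0,0,0,0,0,0,0,0,0]'
python3 - <<'E'
from h import *
for n,a in(("side",(90,230,220,390)),):
    im=get_image(n)[:,:,::-1];cv2.imwrite("pics/s8.png",cv2.resize(im[a[0]:a[1],a[2]:a[3]],None,fx=4,fy=4,interpolation=cv2.INTER_CUBIC))
E
```

```text
clock: 13.45
position: [0.4818, 0.1088, 0.1189]
ee_rot: [-2.247, -2.195, 0.002]
force: [0.3, -0.5, -0.2]
width: 0.003
gripper_force: 0.2
```

View pics/s8.png

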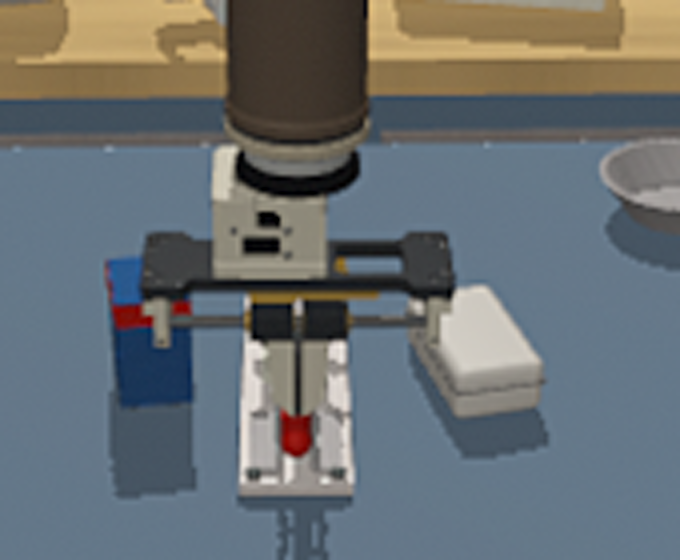

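The handle's red end, now at (296,435), is following under the fingertip. I push on past the dead point.

```bash
python3 -m pendant '[-0.002,0,0.005,0,0,0,0,-0.002,0,0.005,0,0,0,0,-0.001,0,0.005,0,0,0,0,0,0,0.004,0,0,0,0,0,0,0,0,0,0,0]'
python3 -m pendant '[0,0,0.003,0,0,0,0,0,0,0,0,0,0,0]'
python3 -m pendant '[0,0,0.003,0,0,0,0,0,0,0,0,0,0,0]'
```

```text
clock: 14.12
position: [0.4819, 0.1042, 0.1004]
ee_rot: [-2.247, -2.195, 0.001]
force: [0.6, 0.3, 0.4]
width: 0.007
gripper_force: 0.0
clock: 14.38
position: [0.4824, 0.1043, 0.0989]
ee_rot: [-2.247, -2.195, -0.002]
force: [-4.6, -1.3, 21.0]
width: 0.001
gripper_force: 10.2
clock: 14.62
position: [0.4826, 0.1043, 0.098]
ee_rot: [-2.247, -2.194, -0.004]
force: [-15.4, -3.1, 57.3]
width: 0.002
gripper_force: 27.8
```

The rise to 57 N means the handle is at its hard stop, at the expected height. I retreat and check.

```bash
python3 -m pendant '[0,0,-0.01,0,0,0,0,0,0,-0.03,0,0,0,0,-0.03,0,-0.05,0,0,0,0,-0.05,0,-0.03,0,0,0,0,-0.05,0,0,0,0,0,0,-0.05,0,0,0,0,0,0,0,0,0,0,0,0,0,0,0,0,0,0,0,0]'
python3 - <<'E'
from h import *
a=get_image("side")[90:230,220:390,::-1];b=get_image("top")[190:270,100:270,::-1]
f=lambda i:cv2.resize(i,None,fx=3.5,fy=3.5,interpolation=cv2.INTER_CUBIC)
a,b=map(f,(a,b[:, :]));cv2.imwrite("pics/f.png",np.vstack([a,b])[:,:595] if a.shape[0]+b.shape[0]<=600 else np.vstack([cv2.resize(a,(510,320)),cv2.resize(b,(510,240))]))
E
```

```text
clock: 15.62
position: [0.4779, -0.0751, 0.2146]
ee_rot: [-2.247, -2.195, -0.0]
force: [-0.1, -0.5, 1.1]
width: 0.003
gripper_force: 0.0
```

View pics/f.png

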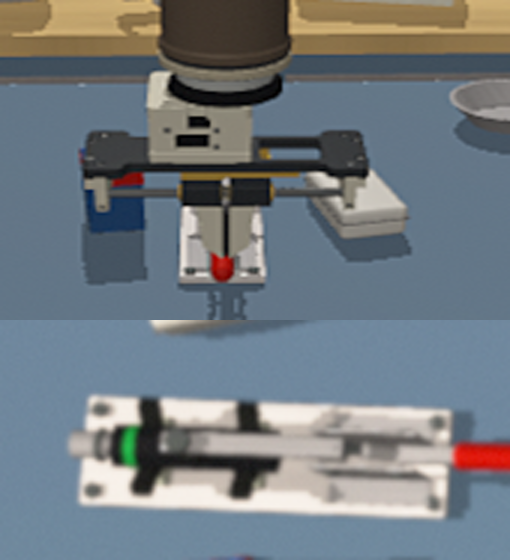

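The handle is flat at (480,457), and the clamp arm is level with its pad on the barrel. The box and case have not moved, and the robot is clear of everything.

```bash
python3 -c "
from cell import *;print(sign_off())"
```

```text
the job is handed in; nothing more can be done
None
```

I handed the job in at about 16 s on the robot's clock: the otoscope handle lies in both saddles with its neck away from the clamp, and the red handle is down at its stop. The last pictures show the clamp arm level over the barrel and the box and case in place. I did not measure the pad force or take a last look at the jar and dish, and `sign_off()` gave no verdict.

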